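# Clear the bonding jig and hold the plate in its corner

## Robot

A 6-joint arm with a two-finger parallel gripper is mounted at the origin on a cart in front of the work surface, level with it; the furniture and walls round the work are solid. World frame = base frame: x ahead of the robot, y to its left, z up, the work surface at z = 0. Lengths are in mm, angles in rad, forces in N, time in s.
With the tool pointing down it reaches from about 275 to 750 mm from the base axis. Payload 10.2 kg.
Tool frame: the origin (TCP) lies at the very end of the fingers, on their centre line; the grasp point (between the pads) lies 19 mm behind it (robot.grip_depth is the distance from the TCP to the grasp point, in mm); z points along the fingers, y is the line along which they close (so a half turn about z gives the same grasp; the last joint's range is limited). The gripper opens to 85 mm and grips with 20 to 120 N. Pads are 22 mm wide; open, the fingers measure 114 mm over their backs; the gripper's body (76 mm by 85 mm) begins 54 mm behind the grasp point. The pads swing forward as they close: fully open they stand 13 mm farther back than shut.
Start: joints at [-1.501, 0.313, 1.498, -0, 1.331, -0.223], TCP at [151.52, -502.666, 200.694] pointing down, gripper open.
Joint ranges: [-2.94, 2.94], [-0.97, 2.17], [0.19, 2.56], [-1.23, 4.37], [0.02, 3.11], [-2.88, 2.88]. Speed limits (rad/s): [2.39, 2.39, 3.01, 3.14, 3.14, 3.14].

## Interface

Orientations are given as a unit quaternion [w, x, y, z].
In Python, from bench import sensors, grab_frame, camera_model, ticket, masks_of, place_of, robot gives the robot as it stands.
- The arm moves only by the tool send_rows, never from a script. Its arguments are lists of equal length, an entry for each row: "slide": the shift along the tool's x, y, z in mm, a list of three; "rot": the turn, a rotation vector about the tool's x, y, z in degrees, a list of three; "jaw": the closure, from 0 (fully open) to 1 (shut). In form: {"slide": [[dx, dy, dz], ...], "rot": [[wx, wy, wz], ...], "jaw": [jaw, ...]}. A call has 1 to 8 rows; each row shifts and turns the commanded pose from where the row before left it, along the tool's axes as they then stand; what a row does not reach is not made up. A row lasts 1/8 s, in which the tool goes at most 62.5 mm and 10.7 degrees, less where a joint would pass 70% of its speed; a pose out of reach is approached as far as the arm can. A call with a gripper value outside its range is refused whole. The fingers move at their own pace and stop on an object; "force" is the grip in N (left out, the last holds). Time passes only in rows, so rows that do not move let the fingers close. It gives the time, the measured TCP pose, the force, the opening and the grip force at its end, in the units of the state.
- sensors.get_obs(): the state, without advancing time (a new reading comes with each control period).
- grab_frame(name): name is "side" or "top"; returns the picture (400x640x3 uint8, blue, green, red); there is no depth.
- camera_model(name): a dict with "K" (3x3 intrinsics, pixels), "dist" ([k1, k2, p1, p2, k3] as OpenCV has them; the pictures are not rectified), "R" (3x3) and "t" (3): a world point X has camera coordinates R X + t. Camera axes: x right, y down, z forward; pixel columns grow to the right and rows downward; lengths in mm; the calibration is good to about 2 mm. A picture is of the moment at which its call begins. camera_model takes no time and is no camera call.
- ticket.job_done(): hands the job in; it is judged then, once.
Trained networks look in the newest picture that a camera, given by its name, has taken for a name from the list of things; names that differ only in an ending like _2 or _b are one class to them, and where a whole thing is asked for, a point or a joint stands for the part that bears it (a point fixed in the world has none). Each returns a list of dicts, best first, with "confidence" (0 to 1); they miss things now and then, are a little off and sometimes report something else, mostly with a low value. They report only what shows in the picture. A call takes as long as a camera call. They do not tell look-alikes from the thing itself.
- masks_of(thing, camera): "mask" (400x640 bool, what is visible of it) and "xy" ([column, row] as shares, 0 to 1, of the picture: columns of its width, rows of its height, amid what is visible of it).
- place_of(thing, camera): "xy" ([column, row] as shares, 0 to 1, of the picture: columns of its width, rows of its height: a listed point, or the origin of a listed thing).
The state is a dict: "time": time; "joints": joint angles; "joint_velocities": joint speeds; "tau": joint torques, N m; "ee_pos": TCP position; "orientation": TCP orientation; "contact_force": force on the tool from outside, world axes, zero at the start; "torque": the same for the moment, N m; "finger_gap": opening from 0.0 (shut) to 1.0 (fully open); "gripper_force": force on a finger pad.
Only numpy, scipy, OpenCV 4.12 (cv2) and the standard library are available. Lean on these libraries where they do the work, as an engineer would, in place of code of your own. Each camera call takes 0.05 s, during which the arm holds its last target. There are 200 camera calls.

## Task

Pick up the yellow scraper block and use it to wipe the three red chips (not with the fingers) off the flat pale bed of the bonding jig and onto the table, then put the scraper down on the table beside the jig. Then push the green plate along the bed until its long side lies flush against the blue fence, and with the closed fingertips keep pressing on it with one firm but not hard diagonal push, forward and down, so that it bears on the fence and on the bed together. Finish while still holding it pressed like that (do not let go), and leave the things standing around undisturbed.

Things in the scene. Friction and masses are not known exactly. Their poses are not given: they have to be found in the camera images.
- jig: Bonding jig, fixed to the table: a flat pale aluminium bed 210 mm (its x) by 220 mm (its y), top face 12 mm above the table, with a blue upright fence along its far (+x) edge. Origin: centre of the underside, at table height. x points to the fence, z up. The bed ends at y = -110 and +110 mm (both ends open, no fence) and at x = -105 mm.
- bed: The pale aluminium bed plate of the jig; same origin and axes as the jig; its top face is at z = 12 mm.
- fence: The blue fence of the jig; same origin and axes as the jig. Its flat face is the plane x = 87 mm, it is 18 mm thick, 220 mm long along y, and its top is 44 mm above the table (32 mm above the bed).
- plate: Green plastic plate loose on the bed, on the robot's side: 76 (its x) x 120 (y) x 24 mm thick, 0.3 kg. Origin: centre of the underside; x towards the fence, z up. All top edges have a 45 degree chamfer 10 mm wide and high, above upright sides 14 mm high. Flush at the fence its origin is at x = 49 mm in the jig frame. Friction on the bed about 0.3; push its side first, as a steep push may jam it.
- scraper: Yellow scraper block with a black rubber foot, standing upright on the table: 24 mm thick (its x), 66 mm wide (its y), 70 mm tall, 0.1 kg. Origin: centre of the underside, z up. The upper handle, 22 mm thick by 54 mm wide, from 26 to 70 mm height, is gripped from above across its thickness (its x). Its foot is 22 mm thick and 64 mm wide; it wipes along its x.
- chip_1: Loose red plastic chip, about 20 x 13 x 7 mm, 12 g, lying on the bed between the green plate and the fence. Origin: centre of its underside.
- chip_2: Loose red plastic chip, about 20 x 13 x 7 mm, 12 g, lying on the bed between the green plate and the fence. Origin: centre of its underside.
- chip_3: Loose red plastic chip, about 20 x 13 x 7 mm, 12 g, lying on the bed between the green plate and the fence. Origin: centre of its underside.
- dropper_1: Bystander: small brown dropper bottle with blue collar and black teat, 28 mm across, 97 mm tall, standing on the table. Origin: centre of the underside. To be left alone.
- slide_box: Bystander: closed flat blue box, 71 x 95 x 33 mm, on the table. Origin: centre of the underside. To be left alone.
- tube_rack: Bystander: empty green and grey tube rack, 212 x 104 x 74 mm, on the table. Origin: centre of the underside. To be left alone.
- marker_red: Bystander: red and grey marker pen, 135 mm long, 18 mm thick, lying on the table. Origin: centre of the underside. To be left alone.
Things that resemble listed ones, but are neither listed nor needed, are in the scene too. Of the things that look like the plate, the larger one is meant.

How it is judged:
By the outcome, as a careful person would: the job done as asked, in the order asked, and still so for the second after the job is handed in, while the arm keeps its last pose, push and grip.
It also fails if it takes over 67 s, if anything falls off the work surface, if the arm or the gripper's body presses on something with over 40 N, if the wrist force passes 120 N, or if a joint passes its speed limit or range.

## Working session

There is one attempt and no reset: what is moved stays moved. The work goes in short steps, Python scripts to look and compute and a tool call to move; the robot and the scene stay as the last step left them, time stands still between calls to the robot, and variables do not carry over. Pictures are saved under pics/ and viewed, at most 10 in all, crops included, and the job is handed in when it is done.

Besides the shell and the picture viewer there is one more tool, called after ">>>" by a JSON object that holds its "method" and its "body". send_rows: Moves the arm, as the interface text tells. Its arguments: {"type":"object","properties":{"slide":{"type":"array"},"rot":{"type":"array"},"jaw":{"type":"array"},"force":{"type":"number"}},"required":["slide","rot","jaw"]}

```bash
mkdir -p pics; ls; cat > h.py <<'E'
import numpy as np, cv2
from bench import sensors, grab_frame, camera_model, ticket, masks_of, place_of, robot
def ray(cam,uv):
    m=camera_model(cam);K=np.array(m["K"],float);R=np.array(m["R"],float);t=np.array(m["t"],float).ravel()
    n=cv2.undistortPoints(np.array(uv,float).reshape(-1,1,2),K,np.array(m["dist"],float)).reshape(-1,2)
    d=np.c_[n,np.ones(len(n))]@R
    return -R.T@t,d
def at_z(cam,uv,z):
    c,d=ray(cam,uv); return c+d*((z-c[2])/d[:,2])[:,None]
def proj(cam,X):
    m=camera_model(cam);R=np.array(m["R"],float)
    return cv2.projectPoints(np.array(X,float).reshape(-1,1,3),cv2.Rodrigues(R)[0],np.array(m["t"],float),np.array(m["K"],float),np.array(m["dist"],float))[0].reshape(-1,2)
E
python3 - <<'E'
from h import *
for c in("top","side"):
    im=grab_frame(c); cv2.imwrite(f"pics/{c}0.png",im)
    for n in["jig","plate","scraper","chip_1","fence","dropper_1","slide_box","tube_rack","marker_red"]:
        r=place_of(n,c)
        print(c,n,[(round(q["confidence"],2),(np.array(q["xy"])*[640,400]).round(1).tolist(),at_z(c,[np.array(q["xy"])*[640,400]],12 if n in("plate","chip_1") else 0)[0].round(0)[:2].tolist()) for q in r[:5]])
print(sensors.get_obs())
E
```

```text
pics
top jig [(0.61, [222.3, 197.1], [532.0, 235.0])]
top plate [(0.73, [216.9, 217.3], [480.0, 245.0]), (0.68, [311.5, 219.8], [474.0, 6.0])]
top scraper [(0.62, [221.5, 200.3], [524.0, 236.0]), (0.6, [372.8, 233.9], [438.0, -152.0])]
top chip_1 [(0.56, [194.1, 173.7], [591.0, 304.0]), (0.46, [246.5, 176.5], [584.0, 171.0]), (0.35, [215.4, 182.7], [568.0, 250.0])]
top fence [(0.28, [467.2, 205.0], [514.0, -399.0])]
top dropper_1 [(0.69, [332.9, 179.9], [578.0, -49.0])]
top slide_box [(0.63, [406.4, 174.8], [592.0, -240.0])]
top tube_rack [(0.64, [465.2, 203.6], [517.0, -394.0])]
top marker_red [(0.85, [420.7, 232.9], [441.0, -277.0])]
side jig [(0.59, [241.7, 264.8], [539.0, 227.0])]
side plate [(0.61, [313.5, 230.1], [468.0, 8.0]), (0.58, [256.5, 268.6], [487.0, 232.0]), (0.37, [244.5, 267.2], [515.0, 244.0])]
side scraper [(0.75, [349.4, 210.6], [450.0, -159.0]), (0.32, [209.1, 268.9], [596.0, 284.0])]
side chip_1 [(0.58, [243.2, 244.3], [584.0, 166.0]), (0.54, [228.8, 261.4], [564.0, 246.0]), (0.37, [207.3, 265.0], [598.0, 286.0])]
side fence [(0.23, [243.6, 265.4], [534.0, 226.0
[... 352 characters left out ...]
912e+00,  3.12897278e-01,  1.49770740e+00, -4.41797497e-05,
        1.33103472e+00, -2.23411579e-01]), 'joint_velocities': array([ 2.21087405e-03, -6.24391120e-04,  8.03492408e-04, -9.50368169e-05,
        1.40120122e-03, -2.93754811e-06]), 'tau': array([ 1.67392642e-03, -4.12156463e+01, -2.59886527e+01, -8.61329909e-05,
        5.31932710e-04, -1.10086225e-05]), 'ee_pos': array([ 151.53228294, -502.64569988,  200.69278208]), 'orientation': array([-2.49521372e-05,  9.89297593e-01,  1.45911863e-01, -1.95969290e-05]), 'contact_force': array([ 0.4564281 , -0.93971044,  0.36170803]), 'torque': array([ 0.05885998,  0.01803506, -0.059212  ]), 'gripper_force': 0.0, 'finger_gap': 1.0023290061885797}
```

```bash
python3 - <<'E'
import cv2
im=cv2.imread("pics/top0.png"); cv2.imwrite("pics/top0c.png",cv2.resize(im[130:280,150:420],None,fx=2.9,fy=2.9,interpolation=cv2.INTER_CUBIC))
im=cv2.imread("pics/side0.png"); cv2.imwrite("pics/side0c.png",cv2.resize(im[150:350,120:400],None,fx=2.8,fy=2.8,interpolation=cv2.INTER_CUBIC))
E
```

```text
(no output)
```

View pics/top0c.png

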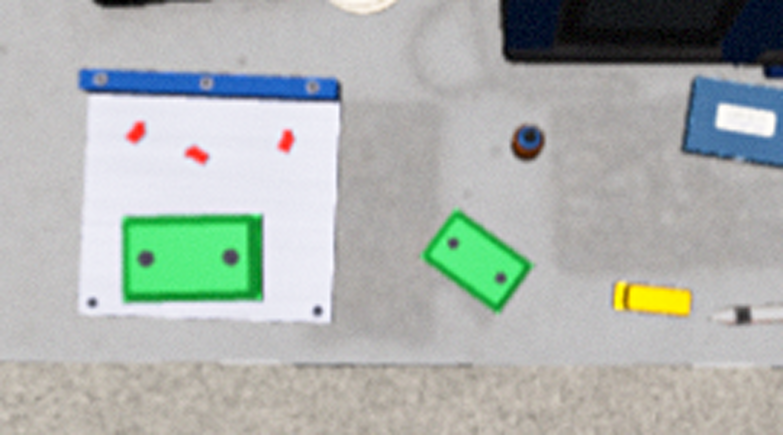

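View pics/side0c.png

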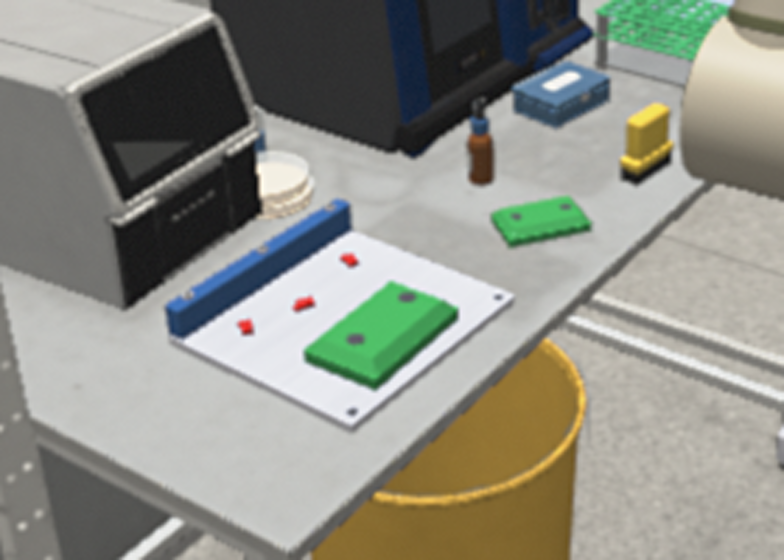

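View pics/top0.png

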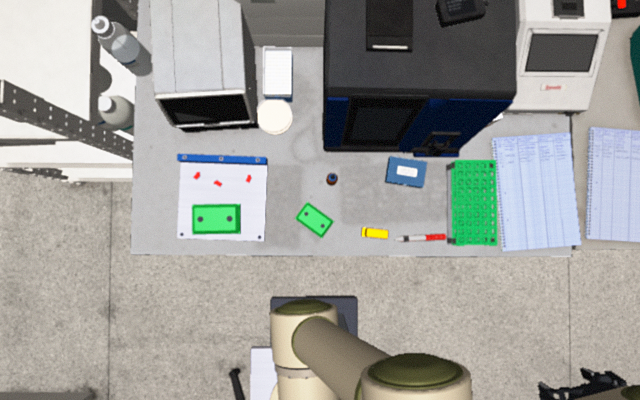

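The top view shows the jig at left, about px (178–267, 155–240), with the fence at the far edge. The large plate is at (217,218), and three chips lie between it and the fence. The small decoy plate is at (314,219), the scraper at (375,233) with its thickness roughly along world x, and the marker just right of it. Next I'll fit silhouettes in both cameras.

```bash
cat > fit.py <<'E'
from h import *
from scipy.optimize import minimize
def box(a,b,z0,z1,a2=None,b2=None,cx=0):
    a2=a2 or a;b2=b2 or b
    return np.array([[cx+i*a/2,j*b/2,z0] for i in(-1,1) for j in(-1,1)]+[[cx+i*a2/2,j*b2/2,z1] for i in(-1,1) for j in(-1,1)],float)
S=6
def render(cam,boxes,p,z,win):
    x0,y0,x1,y1=win; im=np.zeros(((y1-y0)*S,(x1-x0)*S),np.uint8)
    c,s=np.cos(p[2]),np.sin(p[2])
    for b in boxes:
        X=np.c_[p[0]+c*b[:,0]-s*b[:,1],p[1]+s*b[:,0]+c*b[:,1],b[:,2]+z]
        uv=(proj(cam,X)-[x0,y0]+.5)*S-.5
        cv2.fillConvexPoly(im,cv2.convexHull(np.round(uv*16).astype(np.int32)),255,shift=4)
    return cv2.resize(im,None,fx=1/S,fy=1/S,interpolation=cv2.INTER_AREA)/255.
def fit(masks,boxes,p0,z):
    def f(q):
        p=[q[0],q[1],q[2]/100]; e=0
        for cam,(m,win) in masks.items():
            r=render(cam,boxes,p,z,win); mm=m[win[1]:win[3],win[0]:win[2]].astype(float)
            e+=np.abs(r-mm).sum()/mm.sum()
        return e
    best=min((minimize(f,[p0[0],p0[1],a*100],method="Nelder-Mead",options=dict(initial_simplex=[[p0[0],p0[1],a*100],[p0[0]+15,p0[1],a*100],[p0[0],p0[1]+15,a*100],[p0[0],p0[1],a*100+15]],xatol=.05,fatol=1e-4)) for a in (p0[2]-.12,p0[2]+.12)),key=lambda r:r.fun)
    return best.x*[1,1,.01],best.fun
PL=[box(76,120,0,14),box(76,120,14,24,56,100)]
SC=[box(24,66,0,26),box(22,54,26,70)]
SCY=[box(24,66,10,26),box(22,54,26,70)]
JG=[box(210,220,0,12),box(18,220,0,44,cx=96)]
def win(m,pad=8):
    y,x=np.nonzero(m); return [x.min()-pad,y.min()-pad,x.max()+pad,y.max()+pad]
def comp(m,near):
    n,l,s,c=cv2.connectedComponentsWithStats(m.astype(np.uint8))
    k=[i for i in range(1,n) if s[i,4]>=6]
    k=min(k,key=lambda i:np.hypot(*(c[i]-near))); return l==k
def hsv(im):
    h=cv2.cvtColor(im,cv2.COLOR_BGR2HSV).astype(int); return h[...,0],h[...,1],h[...,2]
def chips(cam,im):
    h,s,v=hsv(im); m=((h<8)|(h>172))&(s>110)&(v>100)
    n,l,st,c=cv2.connectedComponentsWithStats(m.astype(np.uint8))
    return [(st[i,4],c[i].round(1).tolist(),at_z(cam,[c[i]],15.5)[0,:2].round(1).tolist()) for i in range(1,n) if st[i,4]>=6]
def green(im):
    h,s,v=hsv(im); return (h>50)&(h<85)&(s>90)
E
python3 - <<'E'
from fit import *
I={c:cv2.imread(f"pics/{c}0.png") for c in("top","side")}
g={"top":(217,218),"side":(256,268)}; y={"top":(373,233),"side":(349,208)}; b={"top":(222,158),"side":(215,243)}
G={};Y={};J={}
for c,im in I.items():
    h,s,v=hsv(im)
    m=comp(green(im),g[c]); G[c]=(m,win(m))
    m=comp((h>20)&(h<35)&(s>130)&(v>90),y[c]); Y[c]=(m,win(m))
    w=comp((s<40)&(v>215),(222,185) if c=="top" else(250,260)); bl=comp((h>98)&(h<120)&(s>140),b[c])
    m=w|bl; u=np.zeros(m.shape,np.uint8)
    cs=np.argwhere(m)[:,::-1].astype(np.int32)
    if c=="top": cv2.fillConvexPoly(u,cv2.convexHull(cs),1)
    else:
        u=cv2.morphologyEx((m|G[c][0]).astype(np.uint8),cv2.MORPH_CLOSE,np.ones((7,7)))
    J[c]=(u>0,win(u))
    print(c,w.sum(),bl.sum(),m.sum(),[k[c][0].sum() for k in(G,Y,J)],J[c][1])
    print("chips",chips(c,im))
for nm,M,B,p,z in(("plate",G,PL,(480,240,-.04),12),("scraper",Y,SCY,(445,-155,-.05),0),("jig",J,JG,(532,232,-.04),0)):
    for sel in(["top"],["side"],["top","side"]):
        r=fit({c:M[c] for c in sel},B,p,z); print(nm,sel,r[0].round(3),round(r[1],3))
E
```

```text
top 4919 541 5460 [np.int64(1379), np.int64(229), np.int64(7524)] [np.int64(169), np.int64(146), np.int64(274), np.int64(248)]
chips [(np.int32(74), [621.1, 3.7], [1057.2, -826.1]), (np.int32(28), [196.7, 175.2], [586.7, 296.4]), (np.int32(25), [248.2, 178.2], [579.3, 166.1]), (np.int32(27), [217.5, 182.9], [567.2, 243.6]), (np.int32(116), [435.4, 236.7], [431.6, -310.6])]
side 2747 729 3476 [np.int64(1058), np.int64(285), np.int64(5009)] [np.int64(172), np.int64(214), np.int64(310), np.int64(308)]
chips [(np.int32(16), [244.2, 242.4], [584.0, 161.8]), (np.int32(20), [227.9, 258.0], [571.9, 239.5]), (np.int32(17), [207.5, 266.2], [590.5, 292.6]), (np.int32(314), [31.3, 324.2], [754.6, 642.4])]
plate ['top'] [4.77667e+02 2.44981e+02 2.00000e-03] 0.09
plate ['side'] [4.81476e+02 2.38491e+02 2.90000e-02] 0.153
plate ['top', 'side'] [4.78171e+02 2.44597e+02 1.50000e-02] 0.301
scraper ['top'] [ 4.41860e+02 -1.51837e+02 -9.80000e-02] 0.171
scraper ['side'] [ 4.48142e+02 -1.62821e+02  1.37000e-01] 0.244Traceback (most recent call last):
  File "<stdin>", line 20, in <module>
  File "fit.py"
[... 614 characters left out ...]
^^^^^^^^^^^^^^^^^^^^^^^^^^^^^^^^^^^^^^^^^^^^^^^^^^^^^^^^^^^^^^^^^^^^^^^^^^^^^^^^^^^^^^^^^^^^^^^^^^^^^^^^^^^^^^^^^^^^^^^^^^^^^^^^^^^^^^^^^^^^^^^^^^^^^^^^^^^^^^^^^^^^^^^^^^^^^
    res = _minimize_neldermead(fun, x0, args, callback, bounds=bounds,
                               **options)
    fxc = func(xc)
    fx = function(np.copy(x), *(wrapper_args + args))
  File "fit.py", line 19, in f
    r=render(cam,boxes,p,z,win); mm=m[win[1]:win[3],win[0]:win[2]].astype(float)
  File "fit.py", line 12, in render
    uv=(proj(cam,X)-[x0,y0]+.5)*S-.5
        ~~~~^^^^^^^
  File "h.py", line 11, in proj
    m=camera_model(cam);R=np.array(m["R"],float)
ValueError: time passes only in moves, steps and waits
```

```bash
sed -i 's/^from bench.*/from bench import sensors, grab_frame, ticket, masks_of, place_of, robot\nimport bench, functools\ncamera_model=functools.lru_cache(None)(bench.camera_model)/' h.py
cat > m0.py <<'E'
from fit import *
I={c:cv2.imread(f"pics/{c}0.png") for c in("top","side")}
y={"top":(373,233),"side":(349,208)}; b={"top":(222,158),"side":(215,243)}
Y={};J={}
for c,im in I.items():
    h,s,v=hsv(im)
    m=comp((h>18)&(h<38)&(s>100)&(v>70),y[c]); Y[c]=(m,win(m))
    w=comp((s<40)&(v>212),(222,185) if c=="top" else(250,260)); bl=comp((h>98)&(h<120)&(s>120),b[c])
    gm=comp(green(im),(217,218) if c=="top" else (256,268))
    u=cv2.morphologyEx((w|bl|gm).astype(np.uint8),cv2.MORPH_CLOSE,np.ones((9,9)))
    J[c]=(u>0,win(u)); print(c,w.sum(),bl.sum(),u.sum(),Y[c][1],J[c][1])
for nm,M,B,p,z in(("scraper",Y,SCY,(445,-155,-.05),0),("jig",J,JG,(532,232,-.04),0)):
    for sel in(["top"],["side"]):
        r=fit({c:M[c] for c in sel},B,p,z); print(nm,sel,r[0].round(3),round(r[1],3))
for c in I: print(c,"cam at",(-np.array(camera_model(c)["R"]).T@np.array(camera_model(c)["t"]).ravel()).round(0))
E
python3 m0.py
```

```text
top 4941 576 7356 [np.int64(353), np.int64(219), np.int64(396), np.int64(246)] [np.int64(169), np.int64(146), np.int64(274), np.int64(248)]
side 2762 818 5046 [np.int64(334), np.int64(179), np.int64(367), np.int64(219)] [np.int64(172), np.int64(214), np.int64(310), np.int64(308)]
scraper ['top'] [ 4.41760e+02 -1.53161e+02 -1.12000e-01] 0.097
scraper ['side'] [ 4.48851e+02 -1.64543e+02  6.30000e-02] 0.175
jig ['top'] [ 5.28764e+02  2.34228e+02 -3.40000e-02] 0.017
jig ['side'] [ 5.43103e+02  2.19388e+02 -3.10000e-02] 0.099
top cam at [ 459.   -5. 1093.]
side cam at [-182. 1012.  740.]
```

```bash
cat > plan.py <<'E'
from h import *
from scipy.spatial.transform import Rotation as Ro
def down(psi,tilt=0):
    # tool x heading psi, z down; tilt: lean z forward (towards heading psi) by tilt rad
    return Ro.from_euler("z",psi)*Ro.from_euler("x",np.pi)*Ro.from_euler("y",tilt)
def cur():
    o=sensors.get_obs(); q=np.array(o["orientation"]); return np.array(o["ee_pos"]),Ro.from_quat(q[[1,2,3,0]]),o
def plan(target,Rt,n,start=None):
    p,R=cur()[:2] if start is None else start
    rv=(R.inv()*Rt).as_rotvec()/n; d=(np.array(target,float)-p)/n
    sl=[];ro=[]
    for i in range(n):
        s=R.inv().apply(d); sl.append(s.round(1).tolist()); ro.append(np.degrees(rv).round(2).tolist()); R=R*Ro.from_rotvec(rv)
    print("slide",sl); print("rot",ro)
    return np.array(target,float),Rt
E
python3 -c "
from plan import *
print(down(.293).as_quat())
plan([444,-156,130],down(1.47),8)"
```

```text
[9.89288054e-01 1.45976525e-01 8.93848423e-18 6.05764224e-17]
slide [[47.5, -30.9, 8.8], [51.5, -23.6, 8.8], [54.4, -15.8, 8.8], [56.2, -7.7, 8.8], [56.7, 0.7, 8.8], [56.0, 9.0, 8.8], [54.1, 17.1, 8.8], [51.0, 24.8, 8.8]]
rot [[-0.0, -0.0, -8.43], [-0.0, -0.0, -8.43], [-0.0, -0.0, -8.43], [-0.0, -0.0, -8.43], [-0.0, -0.0, -8.43], [-0.0, -0.0, -8.43], [-0.0, -0.0, -8.43], [-0.0, -0.0, -8.43]]
```

>>> {"method": "send_rows", "body": {"slide": [[47.5,-31,8.8],[51.5,-23.6,8.8],[54.4,-15.8,8.8],[56.2,-7.7,8.8],[56.7,0.7,8.8],[56,9,8.8],[54,17,8.8],[51,24.8,8.8]], "rot": [[0,0,-8.43],[0,0,-8.43],[0,0,-8.43],[0,0,-8.43],[0,0,-8.43],[0,0,-8.43],[0,0,-8.43],[0,0,-8.43]], "jaw": [0,0,0,0,0,0,0,0]}}

```text
time: 2.0
ee_pos: [445.1, -154.6, 130.3]
orientation: [0.0, 0.74, 0.672, 0.0]
contact_force: [0.8, -1.3, -0.3]
finger_gap: 0.996
gripper_force: 0.0
```

>>> {"method": "send_rows", "body": {"slide": [[0,0,40],[0,0,40],[0,0,18],[0,0,0],[0,0,0],[0,0,0],[0,0,0],[0,0,0]], "rot": [[0,0,0],[0,0,0],[0,0,0],[0,0,0],[0,0,0],[0,0,0],[0,0,0],[0,0,0]], "jaw": [0,0,0,1,1,1,1,1], "force": 60}}

```text
time: 3.0
ee_pos: [444.4, -156.4, 33.3]
orientation: [0.001, 0.742, 0.671, 0.0]
contact_force: [-0.8, 0.6, 6.2]
finger_gap: 0.229
gripper_force: 58.9
```

>>> {"method": "send_rows", "body": {"slide": [[0,0,-30],[0,0,-40],[0,0,-40],[0,0,0]], "rot": [[0,0,0],[0,0,0],[0,0,0],[0,0,0]], "jaw": [1,1,1,1]}}

```text
time: 3.5
ee_pos: [445.2, -156.8, 145.1]
orientation: [0.003, 0.742, 0.671, 0.001]
contact_force: [0.2, 0.3, -1.1]
finger_gap: 0.225
gripper_force: 59.3
```

```bash
python3 - <<'E'
from plan import *
im=grab_frame("side"); cv2.imwrite("pics/s1.png",im); t=grab_frame("top"); cv2.imwrite("pics/t1.png",t)
p,R,o=cur(); print(p,o["contact_force"])
u=proj("side",[p])[0]; print(u, proj("top",[p])[0])
for k,a in((im,u),(t,proj("top",[p])[0])):
    cv2.circle(k,tuple(int(v) for v in a.round()),1,(255,0,255),-1)
a=cv2.resize(im[140:300,220:420],None,fx=2.4,fy=2.4,interpolation=cv2.INTER_CUBIC)
b=cv2.resize(t[150:310,300:420],None,fx=2.4,fy=2.4,interpolation=cv2.INTER_CUBIC)
cv2.imwrite("pics/v1.png",np.hstack([a,b]))
E
```

```text
[ 443.69911515 -155.91008419  142.03208186] [-0.25760034  0.35848617 -1.66173371]
[352.17345377 167.59220109] [382.96591216 232.72526395]
```

View pics/v1.png

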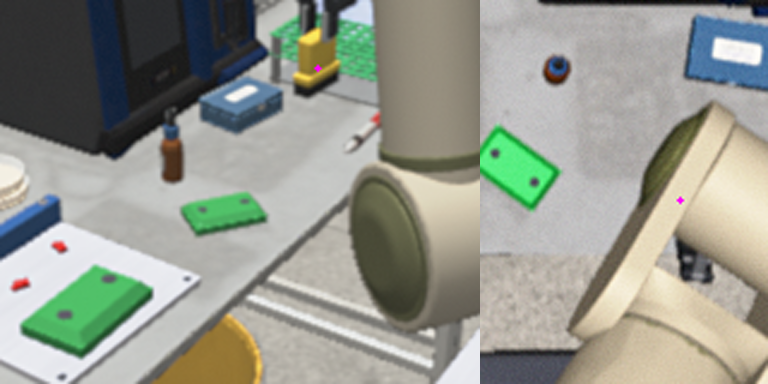

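The scraper is held upright, with its foot at about (348,176) in the side picture. The arm hides it in the top view. I'll use it to gauge the camera offset.

```bash
python3 - <<'E'
from fit import *
im=cv2.imread("pics/s1.png"); h,s,v=hsv(im)
m=comp((h>18)&(h<38)&(s>100)&(v>70),(352,163)); w=win(m); print(m.sum(),w)
mm=m[w[1]:w[3],w[0]:w[2]].astype(float)
# z rel: fingers hide upper handle, so use yellow parts below finger tips + width
for off in np.arange(-8,9,2):pass
B=[box(24,66,10,26),box(22,54,26,70)]
from itertools import product
best=[]
for dx,dy,dz in product(np.arange(-8,9,2),np.arange(-12,13,2),np.arange(-6,7,2)):
    r=render("side",B,[443.7+dx,-155.9+dy,-.1],109+dz,w)
    k=np.ones_like(mm); k[:int(w[3]-w[1])//2-2]=0.3
    best.append(((np.abs(r-mm)*k).sum(),dx,dy,dz))
best.sort(); print(best[:8])
print([b for b in best if b[3]==0][:5])
E
python3 - <<'E'
import sys; sys.path.insert(0,'.')
from plan import *
m=Ro.from_euler("z",np.pi-.034)
# jig frame helper
j=np.array([531,232]);a=-.034
c,s=np.cos(a),np.sin(a)
def W(x,y): return (j+[c*x-s*y,s*x+c*y]).round(1)
def L(X): d=np.array(X)-j; return np.round([c*d[0]+s*d[1],-s*d[0]+c*d[1]],1)
for n,q in(("chips top+off",[[589,294.3],[581.6,164],[569.5,241.5]]),("plate",[[480,243]])):
    print(n,[L(v) for v in q])
print(W(49,-150),W(49,150),W(49,140))
E
```

```text
322 [np.int64(334), np.int64(143), np.int64(369), np.int64(184)]
[(np.float64(53.05098039215686), np.int64(8), np.int64(-12), np.int64(4)), (np.float64(54.23882352941177), np.int64(6), np.int64(-10), np.int64(6)), (np.float64(54.82078431372548), np.int64(6), np.int64(-8), np.int64(6)), (np.float64(55.81803921568627), np.int64(8), np.int64(-10), np.int64(4)), (np.float64(56.20039215686274), np.int64(8), np.int64(-10), np.int64(6)), (np.float64(56.81490196078431), np.int64(8), np.int64(-12), np.int64(6)), (np.float64(57.42549019607843), np.int64(8), np.int64(-8), np.int64(6)), (np.float64(58.4321568627451), np.int64(6), np.int64(-6), np.int64(6))]
[(np.float64(68.7592156862745), np.int64(8), np.int64(-12), np.int64(0)), (np.float64(73.26705882352941), np.int64(8), np.int64(-10), np.int64(0)), (np.float64(78.55764705882353), np.int64(6), np.int64(-10), np.int64(0)), (np.float64(78.62627450980392), np.int64(8), np.int64(-8), np.int64(0)), (np.float64(78.91372549019607), np.int64(6), np.int64(-12), np.int64(0))]
chips top+off [array([55.8, 64.2]), array([ 52.9, -66.2]), array([38.2, 10.8])]
plate [array([-51.3,   9.3])]
[574.9  80.4] [585.1 380.2] [584.7 370.3]
```

```bash
python3 -c "
from plan import *
p,R,o=cur(); print(p)
plan([581,330.5,150],down(np.pi-.034),12)"
```

```text
[ 443.69911515 -155.91008419  142.03208186]
slide [[41.5, 7.3, -0.7], [40.1, 12.9, -0.7], [38.0, 18.2, -0.7], [35.1, 23.2, -0.7], [31.7, 27.8, -0.7], [27.6, 31.8, -0.7], [23.0, 35.3, -0.7], [18.0, 38.1, -0.7], [12.6, 40.2, -0.7], [7.1, 41.5, -0.7], [1.3, 42.1, -0.7], [-4.4, 41.9, -0.7]]
rot [[-0.0, -0.0, -7.82], [-0.0, -0.0, -7.82], [-0.0, -0.0, -7.82], [-0.0, -0.0, -7.82], [-0.0, -0.0, -7.82], [-0.0, -0.0, -7.82], [-0.0, -0.0, -7.82], [-0.0, -0.0, -7.82], [-0.0, -0.0, -7.82], [-0.0, -0.0, -7.82], [-0.0, -0.0, -7.82], [-0.0, -0.0, -7.82]]
```

>>> {"method": "send_rows", "body": {"slide": [[41.5,7.3,-1],[40,13,-1],[38,18.2,-1],[35,23.2,-1],[31.7,27.8,-1],[27.6,31.8,-1],[23,35.3,-1],[18,38,-1]], "rot": [[0,0,-7.8],[0,0,-7.8],[0,0,-7.8],[0,0,-7.8],[0,0,-7.8],[0,0,-7.8],[0,0,-7.8],[0,0,-7.8]], "jaw": [1,1,1,1,1,1,1,1]}}

```text
time: 4.6
ee_pos: [535.5, 169.2, 148.7]
orientation: [-0.001, 0.285, 0.958, -0.001]
contact_force: [0.3, 0.1, -1.0]
finger_gap: 0.23
gripper_force: 59.3
```

>>> {"method": "send_rows", "body": {"slide": [[12.6,40,0],[7,41.5,0],[1.3,42,0],[-4.4,42,0],[0,0,0]], "rot": [[0,0,-7.8],[0,0,-7.8],[0,0,-7.8],[0,0,-7.8],[0,0,0]], "jaw": [1,1,1,1,1]}}

```text
time: 5.22
ee_pos: [581.5, 331.7, 147.6]
orientation: [-0.002, 0.017, 1.0, -0.0]
contact_force: [-0.5, -0.1, -0.9]
finger_gap: 0.236
gripper_force: 59.3
```

```bash
python3 -c "
from plan import *
im=grab_frame('side'); cv2.imwrite('pics/s2.png',im); t=grab_frame('top'); cv2.imwrite('pics/t2.png',t)
p,R,o=cur(); print(p,o['joints'],o['contact_force'])
plan([581,330.5,54],down(np.pi-.034),3)
a=cv2.resize(im[130:330,140:340],None,fx=1.9,fy=1.9,interpolation=cv2.INTER_CUBIC)
b=cv2.resize(t[120:320,140:340],None,fx=1.9,fy=1.9,interpolation=cv2.INTER_CUBIC)
cv2.imwrite('pics/v2.png',np.hstack([a,b]))"
```

```text
[581.70320606 329.30856705 148.55761656] [ 3.40380517e-01  6.76674716e-01  1.07282495e+00 -2.97689551e-04
  1.39492782e+00 -1.19163172e+00] [-0.16914835 -0.31818054 -0.73526047]
slide [[0.2, 0.4, 31.5], [0.2, 0.4, 31.5], [0.2, 0.4, 31.5]]
rot [[-0.03, -0.05, -0.09], [-0.03, -0.05, -0.09], [-0.03, -0.05, -0.09]]
```

View pics/v2.png

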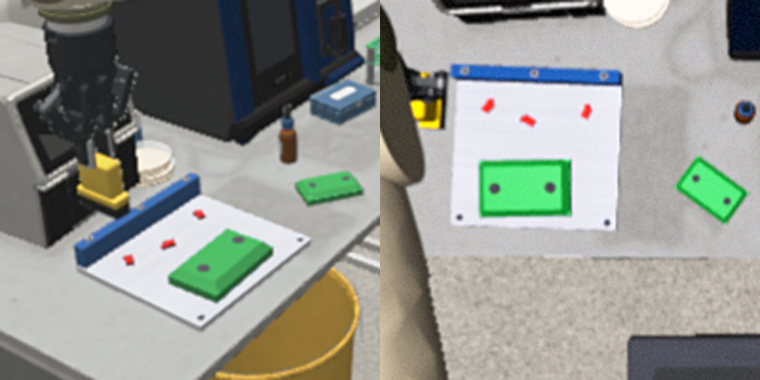

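The side view shows the scraper hanging above the bed's far-left end with the plate and chips in place. In the top view its near edge is at about px (165,187), which gives world x ≈ 544 as expected. Lowering now.

>>> {"method": "send_rows", "body": {"slide": [[0,0.5,31],[0,0.5,31],[0,0,31],[0,0,4],[0,0,0]], "rot": [[0,0,0],[0,0,0],[0,0,0],[0,0,0],[0,0,0]], "jaw": [1,1,1,1,1]}}

```text
time: 5.95
ee_pos: [582.7, 330.2, 54.2]
orientation: [0.0, 0.02, 1.0, 0.0]
contact_force: [-1.1, -0.0, -0.8]
finger_gap: 0.229
gripper_force: 59.3
```

>>> {"method": "send_rows", "body": {"slide": [[0,0,2],[0,0,2],[0,0,1],[0,0,0]], "rot": [[0,0,0],[0,0,0],[0,0,0],[0,0,0]], "jaw": [1,1,1,1]}}

```text
time: 6.45
ee_pos: [582.3, 330.7, 48.3]
orientation: [-0.0, 0.019, 1.0, 0.0]
contact_force: [-0.7, 0.1, -0.2]
finger_gap: 0.23
gripper_force: 59.3
```

>>> {"method": "send_rows", "body": {"slide": [[0,0,1],[0,0,1],[0,0,1],[0,0,0]], "rot": [[0,0,0],[0,0,0],[0,0,0],[0,0,0]], "jaw": [1,1,1,1]}}

```text
time: 6.95
ee_pos: [582.4, 330.7, 45.4]
orientation: [0.0, 0.019, 1.0, 0.0]
contact_force: [-0.4, -0.6, 0.7]
finger_gap: 0.233
gripper_force: 59.4
```

>>> {"method": "send_rows", "body": {"slide": [[0,0,1],[0,-6,0],[0,-12,0],[0,-15,0],[0,-15,0],[0,-15,0],[0,-15,0],[0,-15,0]], "rot": [[0,0,0],[0,0,0],[0,0,0],[0,0,0],[0,0,0],[0,0,0],[0,0,0],[0,0,0]], "jaw": [1,1,1,1,1,1,1,1]}}

```text
time: 7.95
ee_pos: [579.4, 237.6, 45.2]
orientation: [0.001, 0.019, 1.0, 0.001]
contact_force: [0.8, 2.2, 5.5]
finger_gap: 0.238
gripper_force: 60.2
```

>>> {"method": "send_rows", "body": {"slide": [[0,-15,0],[0,-15,0],[0,-15,0],[0,-15,0],[0,-12,0],[0,-10,0],[0,-8,0],[0,-8,0]], "rot": [[0,0,0],[0,0,0],[0,0,0],[0,0,0],[0,0,0],[0,0,0],[0,0,0],[0,0,0]], "jaw": [1,1,1,1,1,1,1,1]}}

```text
time: 8.95
ee_pos: [575.6, 139.8, 45.2]
orientation: [0.001, 0.019, 1.0, 0.001]
contact_force: [-0.1, 3.3, 6.4]
finger_gap: 0.231
gripper_force: 60.2
```

>>> {"method": "send_rows", "body": {"slide": [[0,-7,0],[0,-7,0],[0,-7,0],[0,-7,0],[0,-7,0],[0,-7,0],[0,-7,0],[0,-6,0]], "rot": [[0,0,0],[0,0,0],[0,0,0],[0,0,0],[0,0,0],[0,0,0],[0,0,0],[0,0,0]], "jaw": [1,1,1,1,1,1,1,1]}}

```text
time: 9.95
ee_pos: [572.9, 84.5, 44.4]
orientation: [0.0, 0.019, 1.0, 0.0]
contact_force: [0.1, 3.4, 4.8]
finger_gap: 0.234
gripper_force: 59.9
```

>>> {"method": "send_rows", "body": {"slide": [[0,0,0],[0,0,-35],[0,0,-40],[0,0,0]], "rot": [[0,0,0],[0,0,0],[0,0,0],[0,0,0]], "jaw": [1,1,1,1]}}

```text
time: 10.45
ee_pos: [574.1, 84.5, 121.5]
orientation: [0.002, 0.019, 1.0, -0.001]
contact_force: [0.2, -0.9, -1.4]
finger_gap: 0.23
gripper_force: 59.3
```

```bash
python3 -c "
from fit import *
im=grab_frame('side'); cv2.imwrite('pics/s3.png',im); t=grab_frame('top'); cv2.imwrite('pics/t3.png',t)
print(chips('top',t)); print(chips('side',im)); print(sensors.get_obs()['ee_pos'])
a=cv2.resize(im[130:330,140:340],None,fx=1.9,fy=1.9,interpolation=cv2.INTER_CUBIC)
b=cv2.resize(t[120:320,160:360],None,fx=1.9,fy=1.9,interpolation=cv2.INTER_CUBIC)
cv2.imwrite('pics/v3.png',np.hstack([a,b]))"
```

```text
[(np.int32(75), [621.0, 3.7], [1057.1, -825.9]), (np.int32(116), [435.4, 236.8], [431.4, -310.6])]
[(np.int32(36), [379.0, 187.5], [431.0, -315.4]), (np.int32(36), [269.0, 229.7], [568.0, 76.1]), (np.int32(20), [267.3, 237.3], [548.3, 109.4]), (np.int32(313), [31.3, 324.2], [754.6, 642.4])]
[572.33560989  84.65238552 118.25460273]
```

View pics/v3.png

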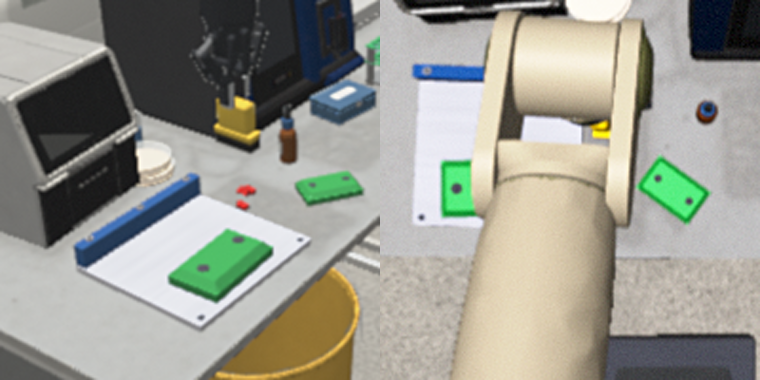

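The side view shows the bed clear, with the three red chips on the table right of the jig, about px (269,230) and (267,237). Next I'll put the scraper down at about world (455,85).

>>> {"method": "send_rows", "body": {"slide": [[39,-1.5,0],[39,-1.5,0],[39,-1.5,0],[0,0,30],[0,0,30],[0,0,18],[0,0,3],[0,0,0]], "rot": [[0,0,0],[0,0,0],[0,0,0],[0,0,0],[0,0,0],[0,0,0],[0,0,0],[0,0,0]], "jaw": [1,1,1,1,1,1,1,1]}}

```text
time: 11.55
ee_pos: [455.6, 84.8, 38.1]
orientation: [-0.0, 0.019, 1.0, -0.0]
contact_force: [0.1, -0.9, -0.4]
finger_gap: 0.229
gripper_force: 59.3
```

>>> {"method": "send_rows", "body": {"slide": [[0,0,2],[0,0,1.5],[0,0,1],[0,0,0]], "rot": [[0,0,0],[0,0,0],[0,0,0],[0,0,0]], "jaw": [1,1,1,1]}}

```text
time: 12.05
ee_pos: [455.9, 84.8, 33.8]
orientation: [0.0, 0.019, 1.0, -0.0]
contact_force: [-0.4, -0.5, -1.3]
finger_gap: 0.228
gripper_force: 59.3
```

>>> {"method": "send_rows", "body": {"slide": [[0,0,0.6],[0,0,0.4],[0,0,0],[0,0,0],[0,0,0],[0,0,-30],[0,0,-40],[0,0,-40]], "rot": [[0,0,0],[0,0,0],[0,0,0],[0,0,0],[0,0,0],[0,0,0],[0,0,0],[0,0,0]], "jaw": [1,1,0.5,0.45,0.4,0.4,0.4,0.4]}}

```text
time: 13.05
ee_pos: [455.6, 84.8, 144.0]
orientation: [-0.0, 0.019, 1.0, 0.0]
contact_force: [0.2, -0.1, 0.1]
finger_gap: 0.598
gripper_force: 0.0
```

```bash
python3 -c "
from fit import *
t=grab_frame('top'); cv2.imwrite('pics/t4.png',t); s=grab_frame('side'); cv2.imwrite('pics/s4.png',s)
print(chips('top',t),chips('side',s))
m=comp(green(t),(217,218)); print(m.sum(),fit({'top':(m,win(m))},PL,(478,245,0),12))
from plan import *
p,R,o=cur(); print(p)
a=plan([412,247,125],down(np.pi-.034),4)
"
```

```text
[(np.int32(74), [621.1, 3.7], [1057.2, -826.1]), (np.int32(64), [287.5, 181.3], [572.0, 66.7]), (np.int32(38), [274.3, 187.9], [554.9, 99.9]), (np.int32(115), [435.5, 236.7], [431.5, -310.7])] [(np.int32(36), [379.0, 187.5], [431.0, -315.4]), (np.int32(37), [269.0, 229.6], [568.1, 75.8]), (np.int32(19), [267.2, 237.3], [548.5, 109.7]), (np.int32(315), [31.3, 324.2], [754.5, 642.4])]
594 (array([4.77918982e+02, 2.44626766e+02, 1.54008160e-02]), np.float64(0.6468145507361194))
[457.81413283  84.75524468 146.43583689]
slide [[13.0, 40.1, 5.3], [13.0, 40.1, 5.3], [12.9, 40.1, 5.3], [12.9, 40.1, 5.3]]
rot [[-0.0, 0.11, -0.06], [-0.0, 0.11, -0.06], [-0.0, 0.11, -0.06], [-0.0, 0.11, -0.06]]
```

>>> {"method": "send_rows", "body": {"slide": [[13,40,3],[13,40,4],[13,40,5],[13,40,5],[0,0,35],[0,0,35],[0,0,25],[0,0,0]], "rot": [[0,0,0],[0,0,0],[0,0,0],[0,0,0],[0,0,0],[0,0,0],[0,0,0],[0,0,0]], "jaw": [1,1,1,1,1,1,1,1]}}

```text
time: 14.15
ee_pos: [408.6, 246.2, 29.0]
orientation: [-0.002, 0.019, 1.0, -0.001]
contact_force: [0.2, 0.3, 0.8]
finger_gap: -0.0
gripper_force: 0.0
```

```bash
python3 -c "
from fit import *
from plan import *
p,R,o=cur(); print(p,o['finger_gap'],o['contact_force'])
t=grab_frame('top'); cv2.imwrite('pics/t5.png',t); s=grab_frame('side'); cv2.imwrite('pics/s5.png',s)
a=cv2.resize(s[150:330,160:340],None,fx=2.1,fy=2.1,interpolation=cv2.INTER_CUBIC)
b=cv2.resize(t[130:310,160:340],None,fx=2.1,fy=2.1,interpolation=cv2.INTER_CUBIC)
cv2.imwrite('pics/v5.png',np.hstack([a,b]))"
```

```text
[408.60004205 246.23947638  29.04665335] -0.00030296178854078483 [0.19599863 0.33350219 0.76645272]
```

View pics/v5.png

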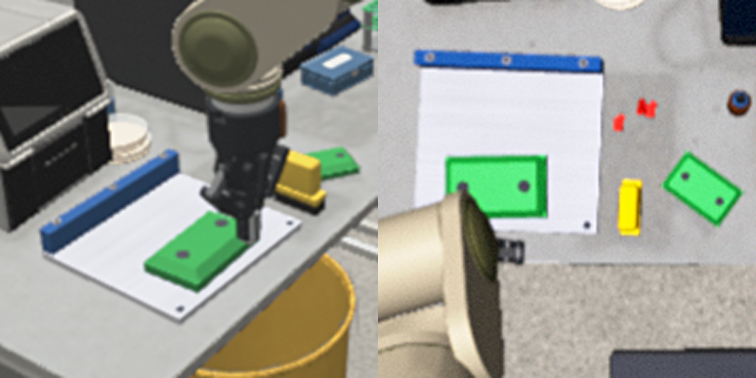

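The chips lie clear of the bed on the table at about px (267–288, 180–190), and the scraper stands alone. The closed fingertips are just behind the plate. Checking their lateral alignment against the projection.

```bash
python3 -c "
from fit import *
f=lambda X:((proj('side',[X])[0]-[160,150])*2.1).round(0)
print('tcp',f([408.6,246.2,29]),'rear mid',f([440,245,26]),'rear corners',f([440,305,12]),f([440,185,12]))
"
```

```text
tcp [250. 265.] rear mid [228. 258.] rear corners [195. 296.] [260. 242.]
```

```bash
python3 -c "
from fit import *
a=cv2.imread('pics/s4.png').astype(int);b=cv2.imread('pics/s5.png').astype(int)
d=(np.abs(a-b).sum(2)>60)
for r in range(255,285): 
    c=np.nonzero(d[r,250:310])[0]; print(r,(c.min()+250,c.max()+250,len(c)) if len(c) else None, end=' ; ')
for z in (0,12,29):print(z,proj('side',[[408.6,246.2,z]])[0])
print([proj('side',[[408.6+i*11,246.2+j*14,29]])[0].round(1).tolist() for i in(-1,1) for j in(-1,1)])
"
```

```text
255 (np.int64(272), np.int64(284), 13) ; 256 (np.int64(272), np.int64(284), 13) ; 257 (np.int64(272), np.int64(284), 13) ; 258 (np.int64(272), np.int64(284), 13) ; 259 (np.int64(272), np.int64(284), 13) ; 260 (np.int64(272), np.int64(284), 13) ; 261 (np.int64(272), np.int64(282), 11) ; 262 (np.int64(272), np.int64(282), 11) ; 263 (np.int64(273), np.int64(281), 9) ; 264 (np.int64(275), np.int64(281), 7) ; 265 (np.int64(276), np.int64(280), 5) ; 266 (np.int64(278), np.int64(279), 2) ; 267 None ; 268 None ; 269 None ; 270 None ; 271 None ; 272 None ; 273 None ; 274 None ; 275 None ; 276 None ; 277 None ; 278 None ; 279 None ; 280 None ; 281 None ; 282 None ; 283 None ; 284 None ; 0 [279.57713289 286.34322153]
12 [279.4031506  282.20413345]
29 [279.15371548 276.27249543]
[[286.5, 274.8], [279.4, 280.9], [278.9, 271.7], [271.7, 277.8]]
```

```bash
python3 -c "
from fit import *
b=cv2.imread('pics/s5.png');c=cv2.imread('pics/s1.png')
def z(im,x,y,pts):
    k=cv2.resize(im[y:y+70,x:x+60],None,fx=6,fy=6,interpolation=cv2.INTER_CUBIC)
    for p in pts:
        u=(proj('side',[p])[0]-[x,y]+.5)*6; cv2.circle(k,tuple(int(v) for v in u),3,(255,0,255),-1)
    return k
cv2.imwrite('pics/v6.png',np.hstack([z(b,250,220,[[408.6,246.2,29],[408.6,246.2,59],[408.6,246.2,89]]),z(c,325,125,[[443.7,-155.9,142],[443.7,-155.9,172],[443.7,-155.9,109]])]))"
```

```text
(no output)
```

View pics/v6.png

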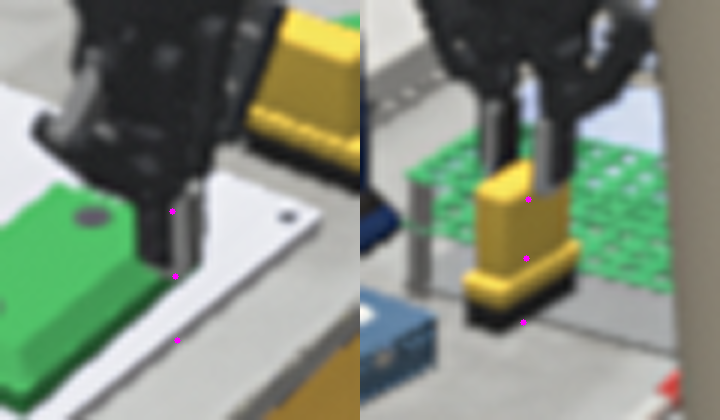

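The zoom shows the finger ends about 25–30 mm above the reported TCP. In the left crop the tip sits near the z=59 mark, not z=29, and in the right crop the pads only overlap the handle's top. I'll find the true tip height by gently touching the table.

>>> {"method": "send_rows", "body": {"slide": [[0,0,8],[0,0,8],[0,0,6],[0,0,0],[0,0,2],[0,0,2],[0,0,0]], "rot": [[0,0,0],[0,0,0],[0,0,0],[0,0,0],[0,0,0],[0,0,0],[0,0,0]], "jaw": [1,1,1,1,1,1,1]}}

```text
time: 15.12
ee_pos: [409.9, 246.7, 4.7]
orientation: [-0.0, 0.019, 1.0, -0.0]
contact_force: [0.1, -0.2, -1.0]
finger_gap: -0.003
gripper_force: 0.0
```

>>> {"method": "send_rows", "body": {"slide": [[0,0,2],[0,0,2],[0,0,2],[0,0,2],[0,0,0]], "rot": [[0,0,0],[0,0,0],[0,0,0],[0,0,0],[0,0,0]], "jaw": [1,1,1,1,1]}}

```text
time: 15.75
ee_pos: [409.9, 246.6, -3.4]
orientation: [-0.0, 0.019, 1.0, -0.0]
contact_force: [0.8, -0.6, 0.4]
finger_gap: -0.001
gripper_force: 0.0
```

>>> {"method": "send_rows", "body": {"slide": [[0,0,2],[0,0,2],[0,0,2],[0,0,2],[0,0,2],[0,0,0]], "rot": [[0,0,0],[0,0,0],[0,0,0],[0,0,0],[0,0,0],[0,0,0]], "jaw": [1,1,1,1,1,1]}}

```text
time: 16.5
ee_pos: [409.9, 246.6, -13.4]
orientation: [-0.0, 0.019, 1.0, -0.0]
contact_force: [1.2, 0.4, -0.2]
finger_gap: -0.001
gripper_force: 0.0
```

>>> {"method": "send_rows", "body": {"slide": [[0,0,2],[0,0,1.5],[0,0,1.5],[0,0,0]], "rot": [[0,0,0],[0,0,0],[0,0,0],[0,0,0]], "jaw": [1,1,1,1]}}

```text
time: 17.0
ee_pos: [409.9, 246.7, -18.3]
orientation: [-0.0, 0.019, 1.0, -0.0]
contact_force: [0.2, 0.5, 0.4]
finger_gap: -0.0
gripper_force: 0.0
```

```bash
python3 -c "
from fit import *
from plan import *
p,R,o=cur(); print(p,o['contact_force'])
s=grab_frame('side'); cv2.imwrite('pics/s6.png',s)
a=cv2.imread('pics/s4.png').astype(int)
d=(np.abs(a-s.astype(int)).sum(2)>60)
for r in range(262,285): 
    c=np.nonzero(d[r,250:310])[0]; print(r,(c.min()+250,c.max()+250) if len(c) else None, end=' ; ')
for k in(0,20,25,30): print(k,[proj('side',[p+[i*11-0,j*14,k]])[0].round(1).tolist() for i,j in((-1,-1),(-1,1),(1,1))])
"
```

```text
[409.92774747 246.66945516 -18.30131917] [0.16162823 0.49626655 0.40276194]
262 (np.int64(256), np.int64(288)) ; 263 (np.int64(257), np.int64(286)) ; 264 (np.int64(259), np.int64(286)) ; 265 (np.int64(260), np.int64(286)) ; 266 (np.int64(261), np.int64(285)) ; 267 (np.int64(263), np.int64(285)) ; 268 (np.int64(264), np.int64(284)) ; 269 (np.int64(266), np.int64(285)) ; 270 (np.int64(268), np.int64(285)) ; 271 (np.int64(273), np.int64(284)) ; 272 (np.int64(273), np.int64(284)) ; 273 (np.int64(272), np.int64(284)) ; 274 (np.int64(272), np.int64(284)) ; 275 (np.int64(272), np.int64(284)) ; 276 (np.int64(273), np.int64(284)) ; 277 (np.int64(273), np.int64(284)) ; 278 (np.int64(273), np.int64(284)) ; 279 (np.int64(273), np.int64(284)) ; 280 (np.int64(273), np.int64(284)) ; 281 (np.int64(274), np.int64(283)) ; 282 (np.int64(276), np.int64(283)) ; 283 (np.int64(278), np.int64(281)) ; 284 None ; 0 [[286.5, 290.9], [279.5, 297.3], [271.9, 294.1]]
20 [[286.3, 284.1], [279.2, 290.4], [271.6, 287.2]]
25 [[286.2, 282.4], [279.2, 288.7], [271.5, 285.5]]
30 [[286.2, 280.7], [279.1, 286.9], [271.4, 283.8]]
```

>>> {"method": "send_rows", "body": {"slide": [[0,0,1.5],[0,0,1.5],[0,0,1.5],[0,0,0]], "rot": [[0,0,0],[0,0,0],[0,0,0],[0,0,0]], "jaw": [1,1,1,1]}}

```text
time: 17.55
ee_pos: [409.9, 246.7, -22.8]
orientation: [-0.0, 0.019, 1.0, -0.0]
contact_force: [0.8, -0.4, 0.7]
finger_gap: 0.001
gripper_force: 0.0
```

>>> {"method": "send_rows", "body": {"slide": [[0,0,1],[0,0,1],[0,0,0]], "rot": [[0,0,0],[0,0,0],[0,0,0]], "jaw": [1,1,1]}}

```text
time: 17.92
ee_pos: [410.0, 246.7, -24.8]
orientation: [-0.0, 0.019, 1.0, -0.0]
contact_force: [-0.4, -0.0, -0.5]
finger_gap: -0.001
gripper_force: 0.0
```

>>> {"method": "send_rows", "body": {"slide": [[0,0,1],[0,0,1],[0,0,1],[0,0,0]], "rot": [[0,0,0],[0,0,0],[0,0,0],[0,0,0]], "jaw": [1,1,1,1]}}

```text
time: 18.42
ee_pos: [409.9, 246.7, -27.8]
orientation: [-0.0, 0.019, 1.0, -0.0]
contact_force: [0.8, 0.5, 0.3]
finger_gap: -0.001
gripper_force: 0.0
```

>>> {"method": "send_rows", "body": {"slide": [[0,0,1],[0,0,1],[0,0,0]], "rot": [[0,0,0],[0,0,0],[0,0,0]], "jaw": [1,1,1]}}

```text
time: 18.8
ee_pos: [409.9, 246.7, -29.8]
orientation: [-0.0, 0.019, 1.0, -0.0]
contact_force: [0.0, -0.7, 0.5]
finger_gap: 0.001
gripper_force: 0.0
```

```bash
python3 -c "
from fit import *
a=-.034;c,s=np.cos(a),np.sin(a)
W=lambda x,y,z:[528.8+c*x-s*y,234.2+s*x+c*y,z]
print('corner -105,-110',proj('side',[W(-105,-110,12)]),' obs ~303.2,255')
print('corner -105,110',proj('side',[W(-105,110,12)]))
im=cv2.imread('pics/s4.png'); h,ss,v=hsv(im); m=comp((ss<40)&(v>212),(250,260)); q=np.argwhere(m)[:,::-1]
print('obs right',q[q[:,0].argmax()],'bottom',q[q[:,1].argmax()])
from plan import *
p,R,o=cur(); im=grab_frame('side'); cv2.imwrite('pics/s7.png',im)
d=(np.abs(cv2.imread('pics/s4.png').astype(int)-im.astype(int)).sum(2)>60)
for r in range(280,292):
    k=np.nonzero(d[r,265:310])[0]; print(r,(k.min()+265,k.max()+265) if len(k) else None,end=' ; ')
print([proj('side',[[p[0]-11,p[1]+14,k]])[0].round(1).tolist() for k in(0,5,10)])
"
```

```text
corner -105,-110 [[303.58811842 256.47189496]]  obs ~303.2,255
corner -105,110 [[245.13408924 303.05540494]]
obs right [302 255] bottom [243 300]
280 (np.int64(273), np.int64(285)) ; 281 (np.int64(273), np.int64(284)) ; 282 (np.int64(273), np.int64(284)) ; 283 (np.int64(273), np.int64(284)) ; 284 (np.int64(273), np.int64(284)) ; 285 (np.int64(274), np.int64(283)) ; 286 (np.int64(276), np.int64(283)) ; 287 (np.int64(278), np.int64(281)) ; 288 None ; 289 None ; 290 None ; 291 None ; [[279.3, 291.0], [279.2, 289.3], [279.1, 287.5]]
```

>>> {"method": "send_rows", "body": {"slide": [[0,0,1],[0,0,1],[0,0,0]], "rot": [[0,0,0],[0,0,0],[0,0,0]], "jaw": [1,1,1]}}

```text
time: 19.23
ee_pos: [410.1, 246.7, -30.6]
orientation: [0.0, 0.019, 1.0, -0.0]
contact_force: [-4.9, -2.4, 16.9]
finger_gap: -0.001
gripper_force: 8.5
```

>>> {"method": "send_rows", "body": {"slide": [[0,0,1],[0,0,1],[0,0,0]], "rot": [[0,0,0],[0,0,0],[0,0,0]], "jaw": [1,1,1]}}

```text
time: 19.6
ee_pos: [410.2, 246.8, -30.8]
orientation: [0.0, 0.019, 1.0, -0.0]
contact_force: [-15.3, -6.1, 44.4]
finger_gap: -0.002
gripper_force: 22.7
```

Contact came at reported z ≈ −30.3, so the tip sits 30 mm short of the reported TCP. Backing off at once.

>>> {"method": "send_rows", "body": {"slide": [[0,0,-4],[0,0,-9],[0,0,-9],[0,0,0]], "rot": [[0,0,0],[0,0,0],[0,0,0],[0,0,0]], "jaw": [1,1,1,1]}}

```text
time: 20.1
ee_pos: [410.4, 246.8, -11.1]
orientation: [0.001, 0.019, 1.0, 0.0]
contact_force: [0.2, -0.9, 0.1]
finger_gap: 0.002
gripper_force: 0.0
```

>>> {"method": "send_rows", "body": {"slide": [[-8,0,0],[-8,0,0],[-8,0,0],[-8,0,0],[-8,0,0],[-8,0,0],[-8,0,0],[-8,0,0]], "rot": [[0,0,0],[0,0,0],[0,0,0],[0,0,0],[0,0,0],[0,0,0],[0,0,0],[0,0,0]], "jaw": [1,1,1,1,1,1,1,1]}}

```text
time: 21.1
ee_pos: [474.4, 244.2, -11.7]
orientation: [-0.0, 0.019, 1.0, -0.0]
contact_force: [-0.9, 0.6, 0.3]
finger_gap: -0.001
gripper_force: 0.4
```

>>> {"method": "send_rows", "body": {"slide": [[-8,0,0],[-8,0,0],[-8,0,0],[-7,0,0],[-6,0,0],[-5,0,0],[-3,0,0],[0,0,0]], "rot": [[0,0,0],[0,0,0],[0,0,0],[0,0,0],[0,0,0],[0,0,0],[0,0,0],[0,0,0]], "jaw": [1,1,1,1,1,1,1,1]}}

```text
time: 22.1
ee_pos: [519.2, 242.5, -11.7]
orientation: [0.0, 0.019, 1.0, 0.0]
contact_force: [-0.2, 0.7, 0.8]
finger_gap: -0.003
gripper_force: 0.0
```

>>> {"method": "send_rows", "body": {"slide": [[-2,0,0],[-2,0,0],[-2,0,0],[-1,0,0],[-1,0,0],[0,0,0]], "rot": [[0,0,0],[0,0,0],[0,0,0],[0,0,0],[0,0,0],[0,0,0]], "jaw": [1,1,1,1,1,1]}}

```text
time: 22.85
ee_pos: [527.1, 242.2, -11.7]
orientation: [0.0, 0.019, 1.0, 0.0]
contact_force: [0.5, -0.3, 0.4]
finger_gap: -0.004
gripper_force: 0.1
```

>>> {"method": "send_rows", "body": {"slide": [[-0.6,0,0],[-0.6,0,0],[0,0,0]], "rot": [[0,0,0],[0,0,0],[0,0,0]], "jaw": [1,1,1]}}

```text
time: 23.22
ee_pos: [528.2, 242.2, -11.7]
orientation: [0.0, 0.019, 1.0, 0.0]
contact_force: [-0.2, 0.6, -0.9]
finger_gap: -0.004
gripper_force: 0.3
```

>>> {"method": "send_rows", "body": {"slide": [[-0.8,0,0],[-0.8,0,0],[0,0,0]], "rot": [[0,0,0],[0,0,0],[0,0,0]], "jaw": [1,1,1]}}

```text
time: 23.6
ee_pos: [529.8, 242.1, -11.7]
orientation: [0.0, 0.019, 1.0, 0.0]
contact_force: [0.1, 0.2, 0.3]
finger_gap: 0.001
gripper_force: 0.2
```

>>> {"method": "send_rows", "body": {"slide": [[-0.8,0,0],[-0.8,0,0],[0,0,0]], "rot": [[0,0,0],[0,0,0],[0,0,0]], "jaw": [1,1,1]}}

```text
time: 23.98
ee_pos: [531.2, 242.0, -11.7]
orientation: [-0.0, 0.019, 1.0, -0.0]
contact_force: [-1.5, -0.8, 0.8]
finger_gap: -0.005
gripper_force: 0.7
```

```bash
python3 -c "
from fit import *
t=grab_frame('top'); s=grab_frame('side'); cv2.imwrite('pics/t8.png',t); cv2.imwrite('pics/s8.png',s)
m=comp(green(s),(235,250)); m0=comp(green(cv2.imread('pics/side0.png')),(256,268))
print(m.sum(),m0.sum())
print('side now',fit({'side':(m,win(m))},PL,(578,240,-.03),12)); print('side0',fit({'side':(m0,win(m0))},PL,(480,240,0),12))
m=comp(green(t),(215,180)); print(m.sum())
print('top',fit({'top':(m,win(m))},PL,(578,240,-.03),12))
"
```

```text
10 1058
side now (array([ 5.28e+02,  2.90e+02, -5.00e-02]), np.float64(1.0))
side0 (array([4.83014528e+02, 2.38669189e+02, 1.67783111e-02]), np.float64(0.1520515956855332))
616
top (array([ 5.80287412e+02,  2.41400001e+02, -2.46088835e-02]), np.float64(0.8106442577030812))
```

>>> {"method": "send_rows", "body": {"slide": [[-0.4,0,0],[-0.3,0,0],[0,0,0]], "rot": [[0,0,0],[0,0,0],[0,0,0]], "jaw": [1,1,1]}}

```text
time: 24.45
ee_pos: [531.3, 242.0, -11.8]
orientation: [-0.001, 0.019, 1.0, -0.0]
contact_force: [-5.3, 0.0, 3.1]
finger_gap: -0.001
gripper_force: 2.8
```

```bash
python3 -c "
from fit import *
t=grab_frame('top'); s=grab_frame('side'); cv2.imwrite('pics/t9.png',t); cv2.imwrite('pics/s9.png',s)
a=cv2.resize(s[200:310,165:310],None,fx=2.7,fy=2.7,interpolation=cv2.INTER_CUBIC)
b=cv2.resize(t[140:250,165:310],None,fx=2.7,fy=2.7,interpolation=cv2.INTER_CUBIC)
cv2.imwrite('pics/v9.png',np.hstack([a,b]))"
```

```text
(no output)
```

View pics/v9.png

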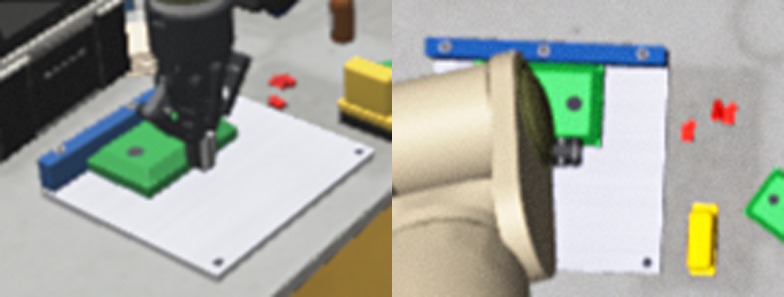

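The plate lies along the fence: its far edge is parallel to it in the top view, and the arm stopped at 5 N. The chips and scraper are clear on the table. Now I'll back off, raise to the chamfer and press diagonally.

>>> {"method": "send_rows", "body": {"slide": [[4.5,0,0],[0,0,-9],[0,0,-8.5],[0,0,0],[-4,0,0],[0,0,0]], "rot": [[0,0,0],[0,0,0],[0,0,0],[0,0,0],[0,0,0],[0,0,0]], "jaw": [1,1,1,1,1,1]}}

```text
time: 25.3
ee_pos: [531.7, 241.9, 5.6]
orientation: [-0.0, 0.019, 1.0, -0.0]
contact_force: [0.3, 1.2, 0.3]
finger_gap: 0.0
gripper_force: 0.0
```

>>> {"method": "send_rows", "body": {"slide": [[-1,0,1],[-1,0,1],[-1,0,1],[-0.6,0,0.6],[0,0,0]], "rot": [[0,0,0],[0,0,0],[0,0,0],[0,0,0],[0,0,0]], "jaw": [1,1,1,1,1]}}

```text
time: 25.92
ee_pos: [535.1, 241.9, 2.1]
orientation: [-0.0, 0.019, 1.0, -0.0]
contact_force: [-0.5, 0.3, 0.8]
finger_gap: 0.001
gripper_force: 0.0
```

>>> {"method": "send_rows", "body": {"slide": [[-0.5,0,0.5],[0,0,0]], "rot": [[0,0,0],[0,0,0]], "jaw": [1,1]}}

```text
time: 26.18
ee_pos: [535.6, 241.9, 1.7]
orientation: [0.0, 0.019, 1.0, 0.0]
contact_force: [-0.9, -0.1, -0.7]
finger_gap: -0.001
gripper_force: 0.0
```

>>> {"method": "send_rows", "body": {"slide": [[-0.5,0,0.5],[-0.5,0,0.5],[0,0,0]], "rot": [[0,0,0],[0,0,0],[0,0,0]], "jaw": [1,1,1]}}

```text
time: 26.55
ee_pos: [536.6, 241.8, 0.6]
orientation: [-0.0, 0.019, 1.0, -0.0]
contact_force: [-1.0, -0.9, 0.2]
finger_gap: -0.001
gripper_force: 0.0
```

>>> {"method": "send_rows", "body": {"slide": [[-0.5,0,0.5],[0,0,0]], "rot": [[0,0,0],[0,0,0]], "jaw": [1,1]}}

```text
time: 26.8
ee_pos: [537.1, 241.8, 0.2]
orientation: [-0.0, 0.019, 1.0, -0.0]
contact_force: [-0.5, -0.5, -0.7]
finger_gap: -0.0
gripper_force: 0.0
```

>>> {"method": "send_rows", "body": {"slide": [[-0.5,0,0.5],[-0.5,0,0.5],[0,0,0]], "rot": [[0,0,0],[0,0,0],[0,0,0]], "jaw": [1,1,1]}}

```text
time: 27.18
ee_pos: [538.0, 241.8, -0.7]
orientation: [-0.0, 0.019, 1.0, -0.0]
contact_force: [-1.2, -0.6, 2.7]
finger_gap: -0.0
gripper_force: 1.5
```

>>> {"method": "send_rows", "body": {"slide": [[-0.5,0,0.5],[0,0,0]], "rot": [[0,0,0],[0,0,0]], "jaw": [1,1]}}

```text
time: 27.42
ee_pos: [538.0, 241.8, -0.8]
orientation: [-0.001, 0.019, 1.0, -0.0]
contact_force: [-6.5, -0.4, 7.9]
finger_gap: -0.001
gripper_force: 5.2
```

>>> {"method": "send_rows", "body": {"slide": [[-0.4,0,0.3],[-0.3,0,0.2],[0,0,0],[0,0,0]], "rot": [[0,0,0],[0,0,0],[0,0,0],[0,0,0]], "jaw": [1,1,1,1]}}

```text
time: 27.92
ee_pos: [538.1, 241.8, -0.9]
orientation: [-0.001, 0.019, 1.0, -0.0]
contact_force: [-11.9, -1.9, 13.7]
finger_gap: -0.001
gripper_force: 9.2
```

```bash
python3 -c "
from fit import *
o=sensors.get_obs(); print(o['ee_pos'],o['contact_force'],o['time'])
t=grab_frame('top'); s=grab_frame('side')
a=cv2.resize(s[200:310,165:310],None,fx=2.7,fy=2.7,interpolation=cv2.INTER_CUBIC)
b=cv2.resize(t[140:250,165:310],None,fx=2.7,fy=2.7,interpolation=cv2.INTER_CUBIC)
cv2.imwrite('pics/v10.png',np.hstack([a,b]))"
```

```text
[538.05454581 241.84630586  -0.85529331] [-11.91714435  -1.92801623  13.72040413] 27.925
```

View pics/v10.png

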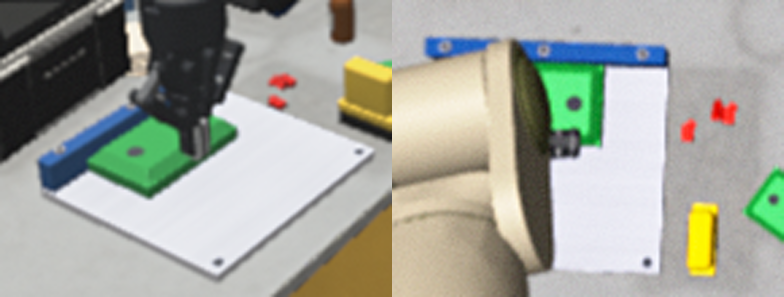

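The plate is flush at the fence, with the fingertips on its rear chamfer pressing at about 18 N. The chips and scraper are on the table. I'll press slightly firmer, then hand in.

>>> {"method": "send_rows", "body": {"slide": [[-0.4,0,0.2],[0,0,0],[0,0,0],[0,0,0]], "rot": [[0,0,0],[0,0,0],[0,0,0],[0,0,0]], "jaw": [1,1,1,1]}}

```text
time: 28.52
ee_pos: [538.0, 241.8, -0.9]
orientation: [-0.002, 0.019, 1.0, -0.0]
contact_force: [-13.8, -2.5, 17.7]
finger_gap: -0.002
gripper_force: 11.1
```

```bash
python3 -c "
from h import *
o=sensors.get_obs(); f=o['contact_force']; print(f,o['ee_pos'])
if 12<np.hypot(f[0],f[2])<32: print(ticket.job_done())"
```

```text
[-13.813499    -2.49937602  17.68682317] [538.023656   241.81723844  -0.93798514]
the job is handed in; nothing more can be done
None
```

I handed the job in at about 28.5 s: the chips are wiped onto the table, the scraper stands beside the jig, and the plate is held against fence and bed with about 22 N. While finding the true fingertip height, the closed fingertips pressed the table at about 44 N for a moment.

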